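# Find the concealed catch and release the battery door

## Task

Open the battery door on top of the grey backup power unit. One of the four look-alike flush pads along its near edge is the concealed catch: feel across the pads with closed fingertips for the one that gives, press it until the door springs up by itself, then let go and move clear. Do not pinch or lift anything, do not raise the door by hand, and leave the other things on the desk where they are.

Things in the scene. Friction and masses are not known exactly. Their poses are not given: they have to be found in the camera images.
- power_unit: Flat grey box fixed on the desk, 210 (its x) x 216 (its y) x 60 mm tall. Origin: centre of its underside; -x is its near side, towards the robot, z up. The top is a flat panel at 60 mm with four pads along the near edge (see pad_row) and, behind them, the battery door flush with the panel: x = -36 to +92 mm, y = -96 to +96 mm.
- pad_row (a point): Middle of the row of four pads, at the height of their tops: x = -69, y = 0, z = 58.5 mm in the unit's frame, same axes. Pad centres lie at y = -75, -25, +25, +75 mm from it. Each pad is 43 (x) x 39 (y) mm in a 46 x 42 mm window, 1.5 mm below the panel. Three are rigid blanks; one, a different one each time, is the sprung catch. They look alike: only pressing tells.
- catch (a joint): How far the catch pad is pressed straight down, in m: 0 at rest, 0.007 at its stop. Spring: about 1.5 N to start, 5 N at the stop. The door is released at about 0.005; press it right down to be sure. It springs back when let go.
- door (a joint): Opening angle of the battery door in rad: about 0 when latched. It is hinged on its far (+x) edge, and its near edge lifts. Once the catch is pressed it springs up by itself to about 0.3 (its near edge about 38 mm above the panel) and stays there; forced further, it could go to 1.2.
- rubber_stamp: a wooden rubber stamp standing upright, 29 x 55 x 73 mm tall, just left of the power unit; loose; origin at the centre of its underside. To be left alone.
- vial: a small white vial with a green cap, 24 mm diameter, 56 mm tall, standing just right of the power unit; loose; origin at the centre of its underside. To be left alone.
- carton: a flat white tablet carton, 45 x 70 x 20 mm, lying in front of the power unit; loose; origin at the centre of its underside. To be left alone.
- usb_adapter: a small USB adapter, 86 x 22 x 15 mm, lying in front of the power unit; loose; origin at the centre of its underside. To be left alone.
- calculator: a desk calculator, 128 x 92 x 25 mm, lying left of the power unit; loose; origin at the centre of its underside. To be left alone.

How it is judged:
By the outcome, as a careful person would: the job done as asked, in the order asked, and still so for the second after the job is handed in, with the robot touching nothing.
It also fails if it takes over 48 s, if anything falls off the work surface, if the arm or the gripper's body presses on something with over 40 N, if the wrist force passes 120 N, or if a joint passes its speed limit or range.

## Robot

A 6-joint arm with a two-finger parallel gripper is mounted at the origin on a cart in front of the work surface, level with it; the furniture and walls round the work are solid. World frame = base frame: x ahead of the robot, y to its left, z up, the work surface at z = 0. Lengths are in mm, angles in rad, forces in N, time in s.
With the tool pointing down it reaches from about 400 to 925 mm from the base axis. Payload 3.4 kg.
Tool frame: the origin (TCP) lies midway between the tips of the shut fingers; the grasp point (between the pads) lies bot.pinch_z behind it (bot.pinch_z is the distance from the TCP to the grasp point, in mm); x points along the fingers, y is the direction in which the jaws open and shut, and the axes are right-handed (so a half turn about x gives the same grasp; the last joint's range is limited). The gripper opens to 85 mm and grips with 20 to 120 N. Pads are 22 mm wide; open, the fingers measure 114 mm over their backs; the gripper's body (76 mm by 85 mm) begins 54 mm behind the grasp point. The pads swing forward as they close: fully open they stand 13 mm farther back than shut.
Start: joints at [-1.335, 0.307, 1.506, -0, 1.328, -0.073], TCP at [175.275, -547.64, 231.305] pointing down, gripper open.
Joint ranges: [-3.12, 3.12], [-1.05, 2.28], [0.14, 2.33], [-1.42, 4.57], [0.1, 2.73], [-2.68, 2.68]. Speed limits (rad/s): [2.57, 2.57, 3.14, 3.14, 3.14, 3.14].

## Interface

Orientations are given as a unit quaternion [w, x, y, z].
In Python, from station import bot, imaging gives the robot as it stands. The module is installed in compiled form; this text tells all that it offers.
- The arm moves only by the tool arm_command, never from a script. Its arguments are lists of equal length, an entry for each row: "delta_pos": the shift along the tool's x, y, z in m, a list of three; "twist": the turn, a rotation vector about the tool's x, y, z in rad, a list of three. In form: {"delta_pos": [[x, y, z], ...], "twist": [[wx, wy, wz], ...]}. A call has 1 to 8 rows; each row shifts and turns the commanded pose from where the row before left it, along the tool's axes as they then stand; what a row does not reach is not made up. A row lasts 1/10 s, in which the tool goes at most 50 mm and 8.59 degrees, less where a joint would pass 70% of its speed; a pose out of reach is approached as far as the arm can. A call is refused whole if a number of a shift passes 0.05 or a number of a turn 0.15, either way. A call with a gripper value outside its range is refused whole. "jaw" is the opening, from 0 (shut) to 1 (fully open), set as the call begins (left out, the last holds). The fingers move at their own pace and stop on an object; "squeeze" is the grip in N (left out, the last holds). Time passes only in rows, so rows that do not move let the fingers close. It gives the time, the measured TCP pose, the force and the opening at its end, in the units of the state.
- bot.sense(): the state, without advancing time (a new reading comes with each control period).
- imaging.capture(name): name is "scene" or "top" or "wrist"; returns a dict with "image" (400x640x3 uint8, red, green, blue), "mtx" (3x3 intrinsics, pixels), "extrinsics" (4x4, takes a point from world to camera coordinates). Camera axes: x right, y up, looking along -z (the intrinsics and any distortion apply to the point x, -y, -z); pixel columns grow to the right and rows downward; lengths in mm; the calibration is good to about 2 mm. A picture is of the moment at which its call begins. There is no depth.
- bot.job_done(): hands the job in, once; it reports no verdict.
The state is a dict: "time_s": time; "joint_positions": joint angles; "qvel": joint speeds; "joint_efforts": joint torques, N m; "ee_pos": TCP position; "orientation": TCP orientation; "ft_force": force on the tool from outside, world axes, zero at the start; "moment": the same for the moment, N m; "gripper_width": finger opening in mm.
Only numpy, scipy, OpenCV 4.12 (cv2) and the standard library are available. Lean on these libraries where they do the work, as an engineer would, in place of code of your own. Each camera call takes 0.05 s, during which the arm holds its last target.

## Working session

There is one attempt and no reset: what is moved stays moved. The work goes in short steps, Python scripts to look and compute and a tool call to move; the robot and the scene stay as the last step left them, time stands still between calls to the robot, and variables do not carry over. Pictures are saved under pics/ and viewed, and the job is handed in when it is done.

Besides the shell and the picture viewer there is one more tool, called after "Request:" as a command line: name --argument value ..., lists and objects as JSON in quotes. arm_command: Moves the arm, as the interface text tells. Its arguments: {"type":"object","properties":{"delta_pos":{"type":"array","items":{"type":"array","items":{"type":"number"}}},"twist":{"type":"array","items":{"type":"array","items":{"type":"number"}}},"jaw":{"type":"number"},"squeeze":{"type":"number"}},"required":["delta_pos","twist"]}

```bash
mkdir -p pics; cat > h.py <<'E'
import numpy as np, cv2
from station import bot, imaging
def cap(n,f):
    c=imaging.capture(n); cv2.imwrite('pics/'+f,cv2.cvtColor(c['image'],cv2.COLOR_RGB2BGR)); 
    np.savez('pics/'+f[:-4]+'.npz',**{k:v for k,v in c.items()}); return c
def ray(c,u,v,z):
    K=np.array(c['mtx']);E=np.array(c['extrinsics']);R=E[:3,:3];t=E[:3,3]
    d=np.linalg.inv(K)@[u,v,1]; d=R.T@(d*[1,-1,-1]); o=-R.T@t
    return o+d*(z-o[2])/d[2]
def proj(c,p):
    K=np.array(c['mtx']);E=np.array(c['extrinsics']);q=E[:3,:3]@np.array(p)+E[:3,3]
    q=K@(q*[1,-1,-1]); return q[:2]/q[2]
E
python3 - <<'E'
from h import *
c=cap('top','top1.png');cap('scene','scene1.png');cap('wrist','wrist1.png');print(c.keys(),c['mtx'])
s=bot.sense();print({k:np.round(v,3) for k,v in s.items()},bot.pinch_z)
E
```

```text
dict_keys(['image', 'mtx', 'extrinsics']) [[505.23447935   0.         314.67430254]
 [  0.         505.23447935 188.14967017]
 [  0.           0.           1.        ]]
{'time_s': np.float64(0.15), 'joint_positions': array([-1.335,  0.307,  1.507, -0.   ,  1.328, -0.073]), 'qvel': array([ 0.   , -0.002, -0.003, -0.004, -0.001, -0.002]), 'joint_efforts': array([ 1.0000e-03, -4.5798e+01, -2.5222e+01, -0.0000e+00,  8.0000e-03,
        0.0000e+00]), 'ee_pos': array([ 175.126, -547.136,  230.588]), 'orientation': array([-0.109, -0.699, -0.11 ,  0.699]), 'ft_force': array([-0.346,  0.086, -0.434]), 'moment': array([-0.003, -0.027, -0.006]), 'gripper_width': np.float64(85.386)} 18.700000000000003
```

View pics/top1.png

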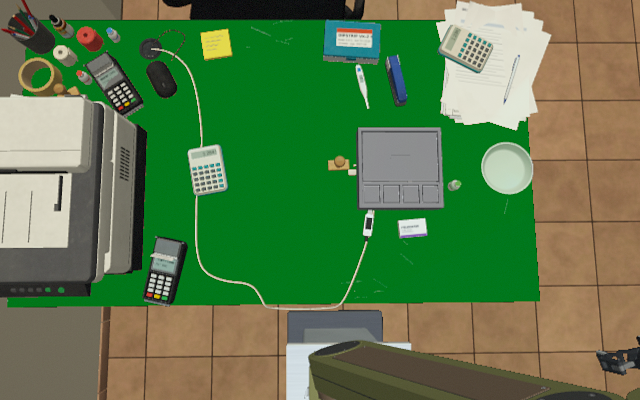

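View pics/scene1.png

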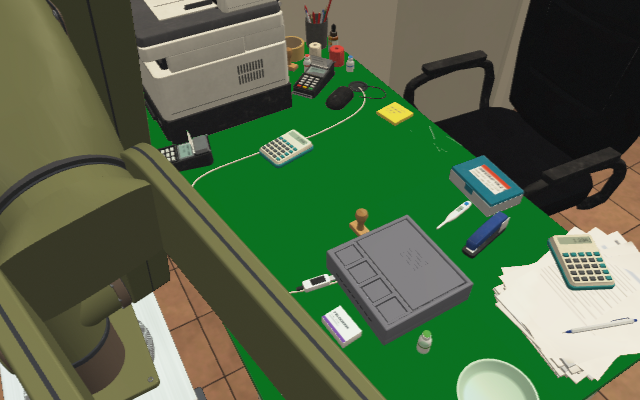

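The top view shows the unit at about columns 357–443 and rows 127–208, with the pads along row 194. The stamp is at (340,163), the vial at (455,185), the carton at (412,228) and the USB adapter at (368,222). Next I'll measure the unit.

```bash
python3 - <<'E'
from h import *
c=np.load('pics/top1.npz');im=c['image']
hsv=cv2.cvtColor(im,cv2.COLOR_RGB2HSV)
m=((hsv[...,1]<50)&(hsv[...,2]>60)&(hsv[...,2]<170)).astype(np.uint8)
m[:,:350]=0;m[:,450:]=0;m[:118]=0;m[214:]=0
m=cv2.morphologyEx(m,cv2.MORPH_OPEN,np.ones((7,7)))
k=max(cv2.findContours(m,0,2)[0],key=cv2.contourArea)
r=cv2.minAreaRect(k);b=cv2.boxPoints(r);print(r)
for z in (60,0):
  P=np.array([ray(c,*p,z) for p in b]);print(z,P.round(1),np.linalg.norm(np.diff(P,axis=0),axis=1),P.mean(0))
g=cv2.resize(im[110:245,320:470],None,fx=5,fy=4.4,interpolation=cv2.INTER_CUBIC);g=cv2.resize(im[115:225,335:465],None,fx=5,fy=5,interpolation=cv2.INTER_CUBIC)
cv2.imwrite('pics/topz.png',g[...,::-1])
R=c['extrinsics'];print(-R[:3,:3].T@R[:3,3])
for n,p in dict(stamp=(340,163),vial=(455,185),carton=(412,228),usb=(368,222)).items():print(n,ray(c,*p,20).round())
E
```

```text
((399.5, 167.5), (81.0, 85.0), 90.0)
60 [[ 702.9  -25.    60. ]
 [ 701.9 -245.5   60. ]
 [ 491.3 -236.2   60. ]
 [ 492.8  -20.6   60. ]] [220.56273075 210.866043   215.58286572] [ 597.22777775 -131.81637076   60.        ]
0 [[ 718.8  -31.4    0. ]
 [ 717.8 -262.4    0. ]
 [ 497.2 -252.6    0. ]
 [ 498.9  -26.8    0. ]] [231.00151558 220.84590335 225.78596368] [ 608.17171037 -143.27715553    0.        ]
[ 365.99169977  110.34035789 1327.74946117]
stamp [616.  18.  20.]
vial [ 556. -284.   20.]
carton [ 444. -167.   20.]
usb [460. -53.  20.]
```

View pics/topz.png

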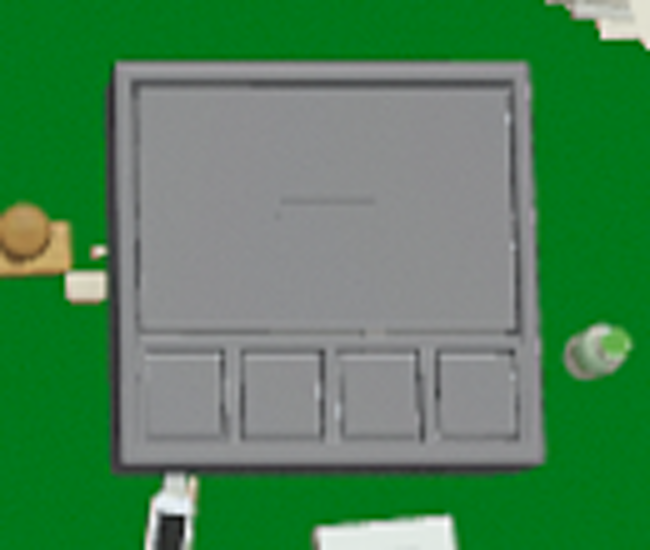

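View pics/wrist1.png

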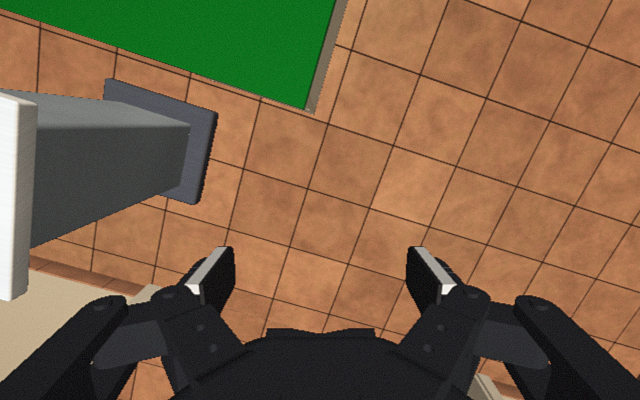

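```bash
python3 - <<'E'
from h import *
c=np.load('pics/top1.npz')
for name,pts,z in (('pads',[(184,396),(282,396),(381,396),(478,395)],58.5),('panel corners',[(117,62),(528,64),(543,464),(122,466)],60),('door',[(135,83),(515,83),(521,332),(140,332)],60)):
  P=np.array([ray(c,335+u/5,115+v/5,z) for u,v in pts]);print(name,P.round(1),np.linalg.norm(np.diff(P,axis=0),axis=1).round(1))
s=bot.sense()
from scipy.spatial.transform import Rotation as R
q=s['orientation'];print(R.from_quat([*q[1:],q[0]]).as_matrix().round(3))
E
```

```text
pads [[ 527.9  -59.1   58.5]
 [ 527.6 -109.    58.5]
 [ 527.2 -159.5   58.5]
 [ 527.4 -209.    58.5]] [49.9 50.5 49.5]
panel corners [[ 701.8  -28.6   60. ]
 [ 699.8 -241.8   60. ]
 [ 491.7 -240.3   60. ]
 [ 492.3  -26.6   60. ]] [213.2 208.1 213.6]
door [[ 690.6  -37.6   60. ]
 [ 689.7 -234.6   60. ]
 [ 559.4 -232.    60. ]
 [ 560.7  -37.3   60. ]] [197.  130.3 194.7]
[[-0.     0.305 -0.952]
 [ 0.002 -0.952 -0.305]
 [-1.    -0.002 -0.   ]]
```

Request:
arm_command --delta_pos '[[0, -0.018, -0.036], [0, -0.018, -0.036], [0, -0.018, -0.036], [0, -0.018, -0.036], [0, -0.018, -0.036], [0, -0.018, -0.036], [0, -0.018, -0.036], [0, -0.018, -0.036]]' --twist '[[0, 0, 0], [0, 0, 0], [0, 0, 0], [0, 0, 0], [0, 0, 0], [0, 0, 0], [0, 0, 0], [0, 0, 0]]' --jaw 0

```text
time_s: 0.95
ee_pos: [406.5, -321.3, 231.1]
orientation: [-0.109, -0.699, -0.109, 0.699]
ft_force: [0.2, -0.9, 0.2]
gripper_width: 0.2
```

Request:
arm_command --delta_pos '[[0, 0, 0], [0, 0, 0], [0, 0, 0], [0, 0, 0]]' --twist '[[0.1, 0, 0], [0.1, 0, 0], [0.11, 0, 0], [0, 0, 0]]'

```text
time_s: 1.35
ee_pos: [405.6, -322.3, 231.0]
orientation: [0.0, -0.707, -0.0, 0.707]
ft_force: [-0.8, -0.8, -0.5]
gripper_width: 0.0
```

Request:
arm_command --delta_pos '[[0, -0.019, -0.0195], [0, -0.019, -0.0195], [0, -0.019, -0.0195], [0, -0.019, -0.0195], [0, -0.019, -0.0195], [0, -0.018, -0.019], [0.04, 0, 0], [0.04, 0, 0]]' --twist '[[0, 0, 0], [0, 0, 0], [0, 0, 0], [0, 0, 0], [0, 0, 0], [0, 0, 0], [0, 0, 0], [0, 0, 0]]'

```text
time_s: 2.15
ee_pos: [524.2, -209.7, 151.7]
orientation: [0.002, 0.709, 0.001, -0.706]
ft_force: [0.2, -1.3, -0.6]
gripper_width: 0.2
```

Request:
arm_command --delta_pos '[[0.03, 0, 0], [0.03, 0, 0], [0.01, 0, 0], [0.005, 0, 0], [0, 0, 0], [0, 0, 0]]' --twist '[[0, 0, 0], [0, 0, 0], [0, 0, 0], [0, 0, 0], [0, 0, 0], [0, 0, 0]]'

```text
time_s: 2.75
ee_pos: [523.3, -210.3, 77.6]
orientation: [0.0, 0.708, -0.0, -0.706]
ft_force: [0.8, -0.6, 0.8]
gripper_width: -0.2
```

```bash
python3 - <<'E'
from h import *
c=cap('wrist','wrist2.png');cap('scene','scene2.png');s=bot.sense();print(s['ee_pos'],s['ft_force'])
for y in (-59,-109,-159,-209):print(proj(c,(527.5,y,58.5)).round())
E
```

```text
[ 523.27120432 -210.28335716   77.80246143] [ 0.01084762  0.84951967 -0.66415852]
[ 70. 232.]
[153. 232.]
[236. 232.]
[319. 232.]
```

View pics/wrist2.png

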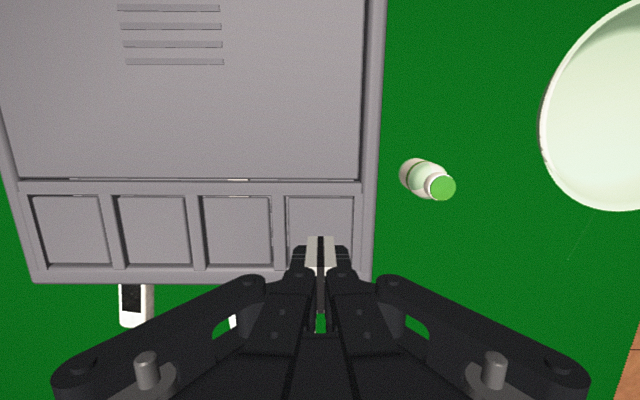

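View pics/scene2.png

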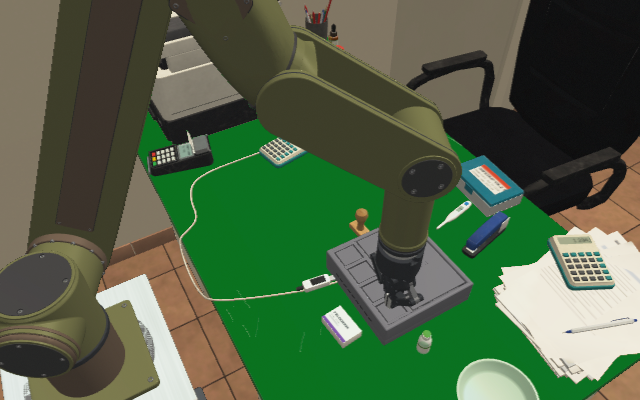

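The wrist view shows the shut fingertips above the rightmost pad. Its centre projects to (319,232), which matches the picture. Now I'll feel downward.

Request:
arm_command --delta_pos '[[0.006, 0, 0], [0.005, 0, 0], [0.004, 0, 0], [0.002, 0, 0], [0.001, 0, 0], [0.001, 0, 0], [0, 0, 0]]' --twist '[[0, 0, 0], [0, 0, 0], [0, 0, 0], [0, 0, 0], [0, 0, 0], [0, 0, 0], [0, 0, 0]]'

```text
time_s: 3.55
ee_pos: [521.8, -209.5, 58.6]
orientation: [0.0, -0.707, -0.0, 0.707]
ft_force: [-2.8, 1.4, 10.8]
gripper_width: 0.2
```

Request:
arm_command --delta_pos '[[0.001, 0, 0], [0.001, 0, 0], [0, 0, 0]]' --twist '[[0, 0, 0], [0, 0, 0], [0, 0, 0]]'

```text
time_s: 3.85
ee_pos: [521.8, -209.6, 58.5]
orientation: [0.0, 0.707, -0.0, -0.707]
ft_force: [-6.8, 2.9, 25.2]
gripper_width: -0.1
```

The rightmost pad is rigid: 25 N with the tip still at 58.5 mm. Next pad.

Request:
arm_command --delta_pos '[[-0.01, 0, 0], [-0.006, 0, 0], [0, -0.025, 0], [0, -0.025, 0], [0, 0, 0], [0.008, 0, 0], [0.004, 0, 0], [0, 0, 0]]' --twist '[[0, 0, 0], [0, 0, 0], [0, 0, 0], [0, 0, 0], [0, 0, 0], [0, 0, 0], [0, 0, 0], [0, 0, 0]]'

```text
time_s: 4.65
ee_pos: [522.1, -160.3, 58.4]
orientation: [0.0, -0.707, 0.0, 0.707]
ft_force: [0.9, 0.8, 0.6]
gripper_width: -0.0
```

Request:
arm_command --delta_pos '[[0.001, 0, 0], [0.001, 0, 0], [0.001, 0, 0], [0, 0, 0]]' --twist '[[0, 0, 0], [0, 0, 0], [0, 0, 0], [0, 0, 0]]'

```text
time_s: 5.05
ee_pos: [522.2, -160.3, 56.4]
orientation: [0.0, 0.707, -0.0, -0.707]
ft_force: [-0.5, -1.5, 2.3]
gripper_width: 0.1
```

The third pad from the left gives: the tip is at 56.4 mm with 2.3 N. I'll press it to its stop.

Request:
arm_command --delta_pos '[[0.002, 0, 0], [0.002, 0, 0], [0.001, 0, 0], [0.001, 0, 0], [0.001, 0, 0], [0, 0, 0], [0, 0, 0], [0, 0, 0]]' --twist '[[0, 0, 0], [0, 0, 0], [0, 0, 0], [0, 0, 0], [0, 0, 0], [0, 0, 0], [0, 0, 0], [0, 0, 0]]'

```text
time_s: 5.85
ee_pos: [522.3, -160.2, 51.3]
orientation: [0.001, 0.708, -0.0, -0.707]
ft_force: [-4.2, -2.4, 19.1]
gripper_width: -0.0
```

```bash
python3 - <<'E'
from h import *
c=cap('wrist','wrist3.png');s=bot.sense();print(s['ee_pos'],s['ft_force'])
E
```

```text
[ 522.31950704 -160.18741752   51.2763388 ] [-5.38302606 -1.11988701 19.53543297]
```

View pics/wrist3.png

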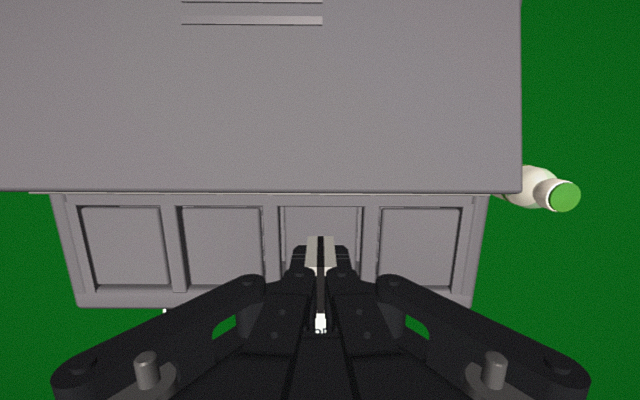

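The pad is at its stop, 7.2 mm down. The wrist view shows the door raised, with its near edge at row 190, wider and closer than before, and clear of the fingers. I'll let go straight up and move back.

Request:
arm_command --delta_pos '[[-0.01, 0, 0], [-0.02, 0, 0], [-0.04, 0, 0], [-0.04, 0, 0], [-0.04, 0, 0], [0, 0.02, 0.03], [0, 0.03, 0.03], [0, 0.03, 0.03]]' --twist '[[0, 0, 0], [0, 0, 0], [0, 0, 0], [0, 0, 0], [0, 0, 0], [0, 0, 0], [0, 0, 0], [0, 0, 0]]'

```text
time_s: 6.7
ee_pos: [431.7, -239.4, 199.4]
orientation: [0.0, 0.707, 0.001, -0.707]
ft_force: [1.0, -0.6, -0.8]
gripper_width: -0.1
```

Request:
arm_command --delta_pos '[[0, 0.04, 0.01], [0, 0.04, 0.01], [0, 0, 0], [0, 0, 0], [0, 0, 0]]' --twist '[[0, 0, 0], [0, 0, 0], [0, 0, 0], [0, 0, 0], [0, 0, 0]]'

```text
time_s: 7.2
ee_pos: [412.1, -318.4, 198.8]
orientation: [0.001, -0.707, -0.001, 0.707]
ft_force: [-0.2, 0.9, -0.2]
gripper_width: 0.1
```

```bash
python3 - <<'E'
from h import *
a=cap('scene','scene4.png')['image'];b=cap('top','top4.png')['image'];s=bot.sense();print(s['ee_pos'],s['ft_force'],s['time_s'])
cv2.imwrite('pics/comb.png',np.hstack([cv2.resize(a[180:380,250:500],None,fx=1.6,fy=1.6),cv2.resize(b[110:250,310:485],(400,320))])[...,::-1])
E
```

```text
[ 412.39967135 -318.20695815  199.02985515] [ 0.06192195 -0.11887237 -0.02118771] 7.3
```

View pics/comb.png

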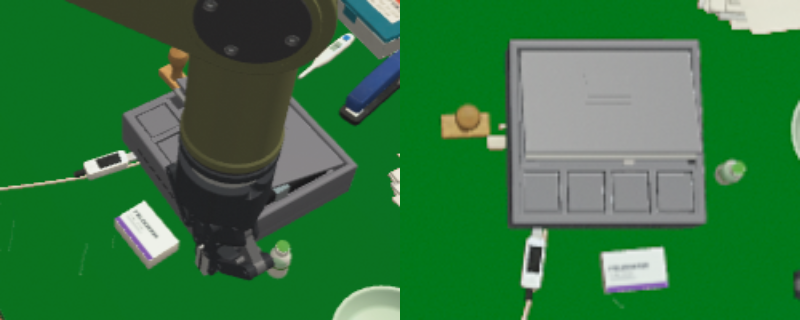

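The scene view shows the door standing open. In the top view the stamp, vial, carton and adapter look unmoved. I'll check both with numbers.

```bash
python3 - <<'E'
from h import *
a=np.load('pics/top1.npz')['image'].astype(int);b=np.load('pics/top4.npz');bi=b['image'].astype(int)
d=abs(a-bi).max(2)
for n,(u0,u1,v0,v1) in dict(stamp=(326,354,150,180),vial=(446,464,175,192),carton=(395,430,215,242),usb=(360,378,209,240),calc=(185,230,140,200),door=(357,443,127,208)).items():
  print(n,(d[v0:v1,u0:u1]>40).sum())
for t in (0,.3): 
  x=690-128*np.cos(t);z=60+128*np.sin(t);print(t,proj(b,(x,-134,z)).round(1))
g=cv2.cvtColor(b['image'],cv2.COLOR_RGB2GRAY)[165:195,405];print(g)
E
```

```text
stamp 0
vial 0
carton 0
usb 0
calc 0
door 73
0 [400.9 180.6]
0.3 [403.7 176. ]
[164 163 163 162 164 163 163 164 163 164 161 143 148 178 148 133 144 143
 145 124 122 164 143 143 144 144 143 144 143 144]
```

```bash
python3 -c "
from station import bot
print(bot.job_done())"
```

```text
the job is handed in; nothing more can be done
None
```

The battery door is open, and I handed the job in at about 7.3 s of robot time.

- **Finding the catch:** With the fingers shut, the rightmost pad was rigid: 25 N with the tip still at 58.5 mm. The next pad to its left, at y = -25 mm in the unit's frame, gave at about 2 N. I did not need to try the other two.
- **Opening:** I pressed that pad to its stop, with the tip at 51.3 mm and about 19 N. The door sprang up by itself. I then let go straight up and moved back and to the right.
- **Last checks:**
  - The door's near edge shows at about image row 176 in the top view, where an opening of 0.3 rad should put it.
  - The stamp, vial, carton, USB adapter and calculator show no pixel change in the top view from before to after.
  - The wrist force is about 0 N, so the robot is touching nothing.
  - No check failed or disagreed.

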